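# Unlock the sliding-cover box and stack its tray

## Task

Slide the brass lock bolt of the wooden box all the way out, then slide the cover it was holding fully open. Lift out the small tray by its long sides, set it down upright on the bare desk and let go of it; then take it again by its two short ends and lower it onto the matching tray in the holder, so that its four corner lugs drop into the sockets and it sits level and fully down. Leave the eraser and the carton of staples where they are, and do not tip the tray over.

Things in the scene. Friction and masses are not known exactly. Their poses are not given: they have to be found in the camera images.
- lock_box: Dark wooden box fixed to the desk, 190 (x) x 132 (y) x 51 mm, plus a bolt housing on its +y side (to y +144 mm, 43 high). Origin: underside centre of the 190 x 132 part; x is the cover's opening direction; yaw within 0.3 rad. Front half: open bay, inside x -85 to -5, y -58 to +58 mm, floor 6 mm above the desk, walls 42 to 51 high. Rear half: closed deck.
- bolt_knob (a point): Centre of the top of the square brass knob on the lock bolt: 12 x 12 mm, 24 mm tall, top 74 mm above the desk, standing on the flat bolt (top 50 mm above the desk). Axes as the box.
- bolt (a joint): Lock bolt, m: 0 locked, grows as the bolt slides outward along the box's +y, stop at 0.032. Below about 0.022 its inner end lies across the rear edge of the cover and blocks it. It drags with 1 to 2 N and stays where left. Starts between 0 and 0.006.
- cover_handle (a point): Centre of the top of the brass handle bar on the sliding cover: 10 mm (along x) x 50 mm (along y), 22 mm tall, top 71 mm and cover top 49 mm above the desk. Axes as the box.
- cover (a joint): Sliding cover, m: 0 shut over the bay, grows as it slides along the box's +x, stop at 0.088 (bay wholly uncovered). It drags with 1 to 3 N and stays where left.
- tray: Loose pale wooden tray in the bay, 0.08 to 0.17 kg: body 64 (x) x 46 (y) x 26 mm on four tapered lugs 6 mm long, 7 mm thick, at x +-23, y +-14 mm; 32 mm tall in all. Origin: centre, at lug-tip level. In the bay its long sides (+-y) have 29 mm or more of room, its short ends (+-x) only 5 to 10 mm. Within 0.06 rad of the box's yaw. May be stacked either way round.
- stack_holder: Dark wooden holder fixed to the desk, base 110 (x) x 74 (y) mm, origin underside centre, yaw within 0.6 rad. Carries a fixed tray like the loose one (64 along x, top 30 mm above the desk) with 12 mm square, 8 mm deep sockets in its top corners at x +-23, y +-14 mm. Guard walls 50 mm high stand 6 mm clear of its long sides; its short ends are open to the fingers.
- seat (a point): Centre of the top rim of the holder's tray, 30 mm above the desk, axes as the holder. With the lugs fully in the sockets, the loose tray's origin lies 6 mm below this point; with the lugs on the rim, level with it.
- eraser: Small eraser, 22 x 45 x 13 mm, loose bystander on the desk towards the robot, between box and holder; origin centre of its underside.
- staple_box: Small carton, 36 x 56 x 24 mm, loose bystander on the desk towards the back, between box and holder; origin centre of its underside.

How it is judged:
On the way, in this order (a step that is already met when the one before it is completed fails the run):
1. the lock bolt is slid out (at least 27 of 32 mm) (value of joint bolt above 0.027 m), for 0.1 s.
2. the cover is slid open (at least 80 of 88 mm) (value of joint cover above 0.08 m), for 0.1 s.
3. the tray stands upright and released on the bare desk, outside box and holder (height (world z) of tray below 0.003 m and angle between tray's own z axis and vertical below 0.08 rad and linear speed of tray below 0.02 m/s and contact force between the fingers and tray below 0.1 N and contact force between tray and lock_box below 0.05 N and contact force between tray and stack_holder below 0.05 N), for 0.2 s.
At the end, for the whole second after the job is handed in: The loose tray sits on the holder's tray with all four lugs in the sockets: its origin within 5 mm of the seat in x and y and at least 4.5 mm below the seat (6 mm is fully down), level within 0.05 rad, long axes parallel within 0.2 rad, released and at rest (x of tray in the frame of seat between -0.005 and 0.005 m and y of tray in the frame of seat between -0.005 and 0.005 m and z of tray in the frame of seat below -0.0045 m and angle between tray's own z axis and vertical below 0.05 rad and angle between the x axis of tray and the x axis of seat, either way round below 0.2 rad and linear speed of tray below 0.02 m/s and contact force between the fingers and tray below 0.1 N); the robot touches nothing.
It fails at once if the eraser or the staple carton is moved by more than 30 mm (distance of any of eraser, staple_box from where it was at the start of the episode above 0.03 m).
It fails at once if the tray is tipped over (angle between tray's own z axis and vertical above 0.9 rad).
It also fails if it takes over 72 s, if anything falls off the work surface, if the arm or the gripper's body presses on something with over 40 N, if the wrist force passes 120 N, or if a joint passes its speed limit or range.

## Robot

A 7-joint arm with a two-finger parallel gripper is mounted at the origin on the work surface; the furniture and walls round the work are solid. World frame = base frame: x ahead of the robot, y to its left, z up, the work surface at z = 0. Lengths are in m, angles in rad, forces in N, time in s.
With the tool pointing down it reaches from about 0.425 to 0.875 m from the base axis. Payload 4.7 kg.
Tool frame: the origin (TCP) lies midway between the tips of the shut fingers; the grasp point (between the pads) lies 19 mm behind it; z points along the fingers, y is the line along which they close (so a half turn about z gives the same grasp; the last joint's range is limited). The gripper opens to 87 mm and grips with 3 to 60 N. Pads are 19 mm wide; open, the fingers measure 117 mm over their backs; the gripper's body (75 mm by 190 mm) begins 51 mm behind the grasp point.
Start: joints at [1.298, 0.321, -0.07, 1.45, 0.023, 1.371, -0.057], TCP at [0.184, -0.623, 0.223] pointing down, gripper open.
Joint ranges: [-2.86, 2.86], [-0.3, 2.09], [-1.38, 1.24], [0.06, 2.45], [-1.56, 4.7], [0.09, 2.05], [-2.69, 2.69]. Speed limits (rad/s): [2.57, 2.57, 3.14, 3.14, 3.14, 3.14, 3.14].

## Interface

Orientations are given as a rotation vector (axis times angle).
In Python, from bench import ctrl, camrig, probe_bus, order gives the robot as it stands (ctrl), with the cameras (camrig), the readings (probe_bus) and the job (order).
- The arm moves only by the tool jog_arm, called after "Request:" as a command line: name --argument value ..., lists and objects as JSON in quotes. Schema: {"type":"object","properties":{"deltas":{"type":"array","items":{"type":"array","items":{"type":"array","items":{"type":"number"},"minItems":5,"maxItems":5},"minItems":1,"maxItems":20},"minItems":1,"maxItems":1},"squeeze":{"type":"number"},"only":{"type":"string"},"quiet":{"type":"boolean"},"lines":{"type":"string"}},"required":["deltas"],"additionalProperties":false}. deltas is a list that holds a single list of rows (three levels of brackets), with 1 to 20 rows, each of 5 numbers: dx, dy, dz in parts of the range, where 1.0 means 0.8 m, then a turn about the tool's z in parts of the range, where 1.0 means 2 pi rad, then the opening from 0.0 (shut) to 1.0 (fully open); each row is the pose to reach, as a shift and turn from the pose commanded when the call began, along the tool's axes at that moment; what a row does not reach only later rows make up. A row lasts 1/10 s, in which the tool goes at most 0.05 m and 0.15 rad, less where a joint would pass 70% of its speed; a pose out of reach is approached as far as the arm can. The fingers move at their own pace and stop on an object; squeeze is the grip in N (left out, the last holds). Time passes only in rows, so rows that do not move let the fingers close. The tool returns the time, the measured TCP pose, the force, the opening and the grip force at its end. only (a regular expression) keeps the lines of the reply that match it, lines (a string "A,B") keeps lines A to B, and quiet returns only ok. No shift or turn number may pass 1 either way. Input that does not fit is refused with a message, and nothing moves.
- probe_bus.get_state(): the state, without advancing time (a new reading comes with each control period).
- camrig.get_image(name): name is "side" or "top"; returns the picture (400x640x3 uint8, red, green, blue); there is no depth.
- camrig.camera_model(name): a dict with "vertical_fov" (degrees; the focal length in pixels is half the picture's height over the tangent of half this angle, whatever the lens; pixels are square), "cx", "cy" (the principal point, pixels), "rvec" (rotation vector, rad) and "tvec" (3), from world to camera coordinates, as OpenCV has them. Camera axes: x right, y down, z forward; pixel columns grow to the right and rows downward; lengths in m; the calibration is good to about 2 mm. A picture is of the moment at which its call begins. camera_model takes no time and is no camera call.
- order.close_job(): hands the job in; it is judged then, once.
The state is a dict: "time": time; "joint_positions": joint angles; "qd": joint speeds; "joint_torque": joint torques, N m; "position": TCP position; "tool_rot": TCP orientation; "ft_force": force on the tool from outside, world axes, zero at the start; "torque": the same for the moment, N m; "grip_width": opening from 0.0 (shut) to 1.0 (fully open); "grip_force": force on a finger pad.
Only numpy, scipy, OpenCV 4.12 (cv2) and the standard library are available. Lean on these libraries where they do the work, as an engineer would, in place of code of your own. Each camera call takes 0.05 s, during which the arm holds its last target. There are 200 camera calls.

## Working session

There is one attempt and no reset: what is moved stays moved. The work goes in short steps, Python scripts to look and compute and a tool call to move; the robot and the scene stay as the last step left them, time stands still between calls to the robot, and variables do not carry over. Pictures are saved under pics/ and viewed, at most 10 in all, crops included, and the job is handed in when it is done.

```bash
ls; mkdir -p pics
```

Run:
```python
from bench import ctrl, camrig, probe_bus, order
import cv2
for n in("top","side"):
    im=camrig.get_image(n); cv2.imwrite(f"pics/{n}0.png",im[:,:,::-1]); print(n,camrig.camera_model(n))
s=probe_bus.get_state(); print(s["time"],s["position"],s["tool_rot"],s["grip_width"])
```

```text
bench.py
pics
top {'vertical_fov': 49.935423343537, 'cx': 322.0240828742216, 'cy': 197.2241473635592, 'rvec': array([ 2.15551053, -2.18975694,  0.1296051 ]), 'tvec': array([0.02141484, 0.55842797, 1.14528959])}
side {'vertical_fov': 42.41100032958666, 'cx': 319.9138456710538, 'cy': 195.87209620831078, 'rvec': array([ 2.28275975, -0.12537169,  0.08089316]), 'tvec': array([-0.53868849,  0.10780623,  1.20283614])}
0.1 [ 0.18369577 -0.62298787  0.22158721] [-3.10768168e+00 -4.48783585e-01  5.73326269e-04] 1.0013026367091855
```

View pics/top0.png

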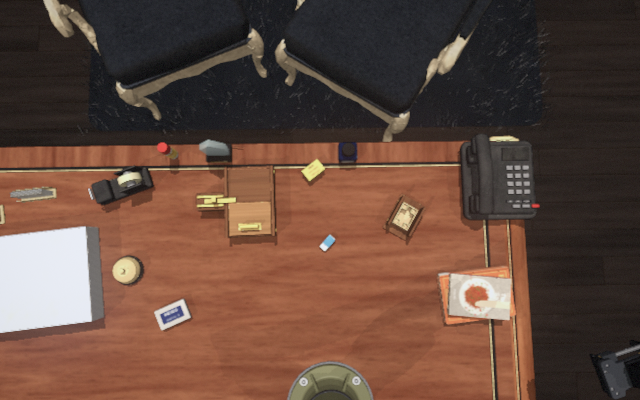

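View pics/side0.png

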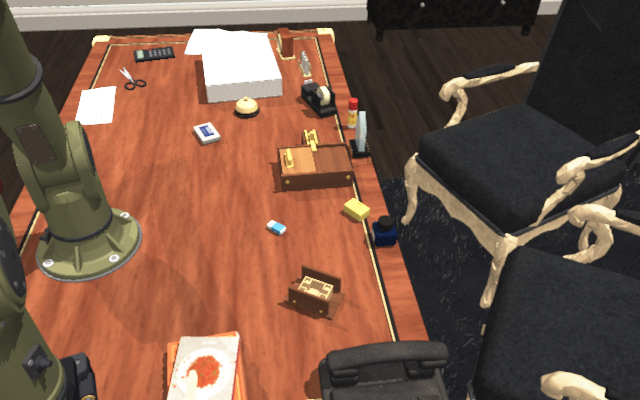

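Run:
```python
import cv2,numpy as np
t=cv2.imread("pics/top0.png"); s=cv2.imread("pics/side0.png")
def crop(im,x,y,w,h,k=8):
    c=cv2.resize(im[y:y+h,x:x+w],None,fx=k,fy=k,interpolation=cv2.INTER_CUBIC)
    for i in range(0,w,10): cv2.putText(c,str(x+i),(i*k,9),0,.33,(255,255,255),1); cv2.line(c,(i*k,0),(i*k,h*k),(255,255,255) if 0 else (160,160,160),1) if i%10==0 else 0
    for j in range(0,h,10): cv2.putText(c,str(y+j),(0,j*k+9),0,.33,(255,255,255),1); cv2.line(c,(0,j*k),(w*k,j*k),(160,160,160),1)
    return c
cv2.imwrite("pics/box.png",np.hstack([crop(t,190,160,90,86,4),crop(s,270,125,100,86,4)]).copy())
cv2.imwrite("pics/hold.png",np.hstack([crop(t,380,192,50,56),crop(s,284,262,50,56)]))
```

```text
(no output)
```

View pics/box.png

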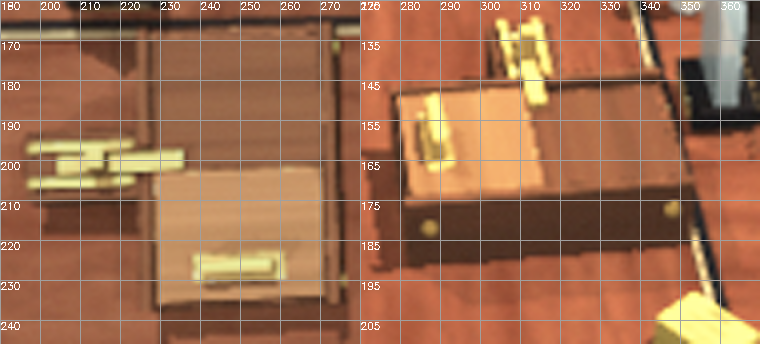

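View pics/hold.png

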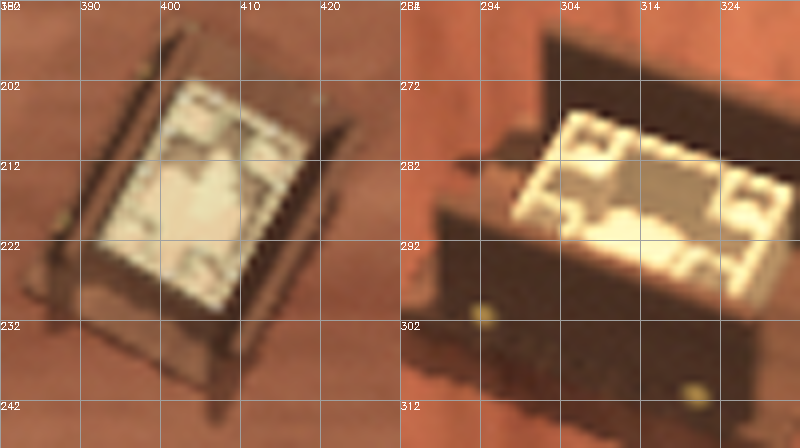

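Create h.py:
```python
import numpy as np,cv2
from bench import ctrl, camrig, probe_bus, order
from scipy.optimize import least_squares
def cam(n):
    m=camrig.camera_model(n); f=200/np.tan(np.radians(m["vertical_fov"]/2))
    return np.array([[f,0,m["cx"]],[0,f,m["cy"]],[0,0,1]]),np.asarray(m["rvec"]),np.asarray(m["tvec"])
def proj(n,P):
    K,r,t=cam(n); return cv2.projectPoints(np.asarray(P,float).reshape(-1,3),r,t,K,None)[0][:,0]
def back(n,px,z):
    K,r,t=cam(n); R=cv2.Rodrigues(r)[0]; c=-R.T@t; p=np.c_[np.asarray(px,float).reshape(-1,2),np.ones(len(np.asarray(px).reshape(-1,2)))]
    d=(R.T@np.linalg.inv(K)@p.T).T; return c+d*((np.asarray(z)-c[2])/d[:,2])[:,None]
def fit(obs,x0):   # obs: (cam, model xyz, pixel); pose x,y,yaw
    def res(v):
        c,s=np.cos(v[2]),np.sin(v[2]); out=[]
        for n,m,p in obs:
            out+=list(proj(n,[v[0]+c*m[0]-s*m[1],v[1]+s*m[0]+c*m[1],m[2]])[0]-p)
        return out
    q=least_squares(res,x0,loss="soft_l1"); return q.x,np.round(np.reshape(q.fun,(-1,2)),1)
```

Run:
```python
from h import *
np.set_printoptions(precision=4,suppress=True)
tp=[(403.75,202.25),(418.5,210.75),(407.5,231),(392.5,222)]
sp=[(305.6,276),(333.4,285.4),(326.1,299.1),(298.4,288.9)]
a=back("top",tp,.03);b=back("side",sp,.03);print(a,a.mean(0),b,b.mean(0),sep="\n")
t=back("top",[(228.7,202.5),(270.5,201.8),(228.7,235.8),(271,234.5)],.049);print("cover\n",t)
t=back("top",[(224.7,167.5),(274,167)],.051);print("far\n",t)
s=back("side",[(279.2,148.7),(281.7,174.5),(352.7,171),(346.2,145.5)],.051);print("side\n",s)
s=back("side",[(281.7,192),(353,185.7)],0.);print("side bot\n",s)
print("handle",back("top",[(249,227)],.071),back("side",[(288.5,158)],.07))
print("knob",back("top",[(208,200)],.074),back("side",[(311,136)],.074))
for n in("top","side"):
  K,r,t_=cam(n);print(n,-cv2.Rodrigues(r)[0].T@t_)
```

```text
[[ 0.5414 -0.2109  0.03  ]
 [ 0.5175 -0.2504  0.03  ]
 [ 0.4628 -0.2182  0.03  ]
 [ 0.4879 -0.1782  0.03  ]]
[ 0.5024 -0.2144  0.03  ]
[[ 0.4901 -0.1792  0.03  ]
 [ 0.5456 -0.2106  0.03  ]
 [ 0.5259 -0.2443  0.03  ]
 [ 0.4719 -0.2122  0.03  ]]
[ 0.5084 -0.2116  0.03  ]
cover
 [[0.5462 0.2632 0.049 ]
 [0.5464 0.1513 0.049 ]
 [0.4573 0.2626 0.049 ]
 [0.4589 0.1503 0.049 ]]
far
 [[0.641  0.2741 0.051 ]
 [0.6405 0.1413 0.051 ]]
side
 [[0.4601 0.2589 0.051 ]
 [0.4599 0.1453 0.051 ]
 [0.6443 0.1422 0.051 ]
 [0.6452 0.2567 0.051 ]]
side bot
 [[0.4578 0.136  0.    ]
 [0.6483 0.1434 0.    ]]
handle [[0.4789 0.2053 0.071 ]] [[0.481  0.1888 0.07  ]]
knob [[0.5512 0.3122 0.074 ]] [[0.5494 0.2782 0.074 ]]
top [0.434  0.0286 1.1978]
side [ 0.4218 -0.8939  0.8785]
```

Run:
```python
from h import *
v=(.549,.207,0.)
def wire(im,n,k,x0,y0,lo,hi,col,v=v):
    P=np.array([[x,y,z] for x in(lo[0],hi[0]) for y in(lo[1],hi[1]) for z in(lo[2],hi[2])])
    c,s=np.cos(v[2]),np.sin(v[2]); W=np.c_[v[0]+c*P[:,0]-s*P[:,1],v[1]+s*P[:,0]+c*P[:,1],P[:,2]]
    q=(proj(n,W)-[x0-.5,y0-.5])*k
    for i in range(8):
        for b in(1,2,4):
            if not i&b: cv2.line(im,tuple(map(int,q[i])),tuple(map(int,q[i|b])),col,1,cv2.LINE_AA)
out=[]
for n,x0,y0,w,h in(("top",190,160,90,84),("side",272,122,90,84)):
    im=cv2.imread(f"pics/{n}0.png")
    c=cv2.resize(im[y0:y0+h,x0:x0+w],None,fx=7,fy=7,interpolation=cv2.INTER_CUBIC)
    k=7
    wire(c,n,k,x0,y0,(-.095,-.066,0),(.095,.066,.051),(255,0,0))
    wire(c,n,k,x0,y0,(-.006,.089,.05),(.006,.101,.074),(0,0,255))
    wire(c,n,k,x0,y0,(-.075,-.025,.049),(-.065,.025,.071),(0,255,0))
    out.append(c)
a=np.hstack(out); cv2.imwrite("pics/ov.png",cv2.resize(a,(800,int(a.shape[0]*800/a.shape[1])),interpolation=cv2.INTER_AREA)) if 0 else cv2.imwrite("pics/ov.png",np.vstack([np.hstack(out)[:, :630][:300*2],])[:0] if 0 else cv2.resize(a,(800,373)))
```

```text
(no output)
```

View pics/ov.png

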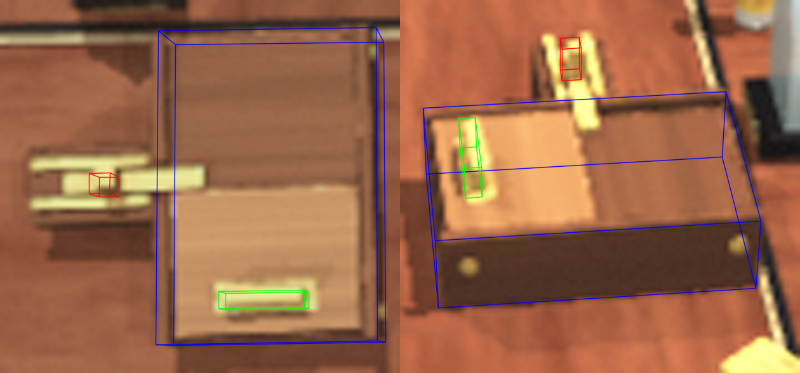

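Add to h.py:
```python
def go(x,y,z,yaw=None):
    "print tool-axis shift and turn from measured pose to world target; yaw = heading of tool x"
    s=probe_bus.get_state(); R=cv2.Rodrigues(np.asarray(s["tool_rot"]))[0]; h=np.arctan2(R[1,0],R[0,0])
    d=R.T@(np.array([x,y,z])-s["position"]); t=0 if yaw is None else (h-yaw+np.pi/2)%np.pi-np.pi/2
    print("d",np.round(d,4),"turn",round(t,4),"| pos",np.round(s["position"],4),"head",round(h,4),"F",np.round(s["ft_force"],1),"w",round(s["grip_width"],3),"t",round(s["time"],2))
```

Run:
```python
from h import *
go(.5,-.3,.2,0)
```

```text
d [ 0.3948 -0.2203  0.0219] turn 0.2868 | pos [ 0.1837 -0.623   0.2216] head 0.2868 F [ 0.3 -1.5 -0.4] w 1.001 t 0.1
```

The rows are not in the units I measure in: shifts go in shares of 0.8 m and turns go in shares of 2 pi rad. I convert before sending: 0.395 m / 0.8 = 0.4938, -0.22 m / 0.8 = -0.275, 0.287 rad / 6.2832 = 0.0457.

Request:
jog_arm --deltas '[[[0.4938, -0.275, 0.025, 0.0457, 1], [0.4938, -0.275, 0.025, 0.0457, 1], [0.4938, -0.275, 0.025, 0.0457, 1], [0.4938, -0.275, 0.025, 0.0457, 1], [0.4938, -0.275, 0.025, 0.0457, 1], [0.4938, -0.275, 0.025, 0.0457, 1], [0.4938, -0.275, 0.025, 0.0457, 1], [0.4938, -0.275, 0.025, 0.0457, 1], [0.4938, -0.275, 0.025, 0.0457, 1], [0.4938, -0.275, 0.025, 0.0457, 1]]]'

```text
time: 1.1
position: [0.5057, -0.2921, 0.202]
tool_rot: [-3.137, -0.019, -0.004]
ft_force: [0.8, 1.0, 0.6]
grip_width: 1.0
grip_force: 0.0
```

```bash
python3 -c "
from h import *
go(.553,.302,.13,0)"
```

```text
d [ 0.0545 -0.5931  0.0749] turn 0.0124 | pos [ 0.5057 -0.2921  0.202 ] head 0.0124 F [0.8 1.  0.6] w 1.0 t 1.1
```

To row units: -0.593 m / 0.8 = -0.7413, 0.07 m / 0.8 = 0.0875.

Request:
jog_arm --deltas '[[[0.0675, -0.7413, 0.0875, 0, 1], [0.0675, -0.7413, 0.0875, 0, 1], [0.0675, -0.7413, 0.0875, 0, 1], [0.0675, -0.7413, 0.0875, 0, 1], [0.0675, -0.7413, 0.0875, 0, 1], [0.0675, -0.7413, 0.0875, 0, 1], [0.0675, -0.7413, 0.0875, 0, 1], [0.0675, -0.7413, 0.0875, 0, 1], [0.0675, -0.7413, 0.0875, 0, 1], [0.0675, -0.7413, 0.0875, 0, 0.6], [0.0675, -0.7413, 0.0875, 0, 0.6], [0.0675, -0.7413, 0.0875, 0, 0.6], [0.0675, -0.7413, 0.0875, 0, 0.6], [0.0675, -0.7413, 0.0875, 0, 0.6], [0.0675, -0.7413, 0.0875, 0, 0.6]]]' --squeeze 10

```text
time: 2.6
position: [0.555, 0.2903, 0.132]
tool_rot: [3.14, -0.003, -0.001]
ft_force: [0.4, -0.8, 0.4]
grip_width: 0.621
grip_force: 0.0
```

```bash
python3 -c "
from h import *
go(.553,.302,.058,0)"
```

```text
d [-0.002  -0.0118  0.074 ] turn -0.0019 | pos [0.555  0.2903 0.132 ] head -0.0019 F [ 0.4 -0.8  0.4] w 0.621 t 2.6
```

To row units: 0.074 m / 0.8 = 0.0925, 0.06 m / 0.8 = 0.075.

Request:
jog_arm --deltas '[[[-0.0025, -0.015, 0.0438, 0, 0.6], [-0.0025, -0.015, 0.075, 0, 0.6], [-0.0025, -0.015, 0.0925, 0, 0.6], [-0.0025, -0.015, 0.0925, 0, 0.6]]]' --squeeze 10

```text
time: 3.0
position: [0.5521, 0.3012, 0.0565]
tool_rot: [3.139, -0.005, -0.005]
ft_force: [-0.8, 0.1, 0.1]
grip_width: 0.603
grip_force: 0.0
```

Request:
jog_arm --deltas '[[[0, 0, 0, 0, 0.05], [0, 0, 0, 0, 0.05], [0, 0, 0, 0, 0.05], [0, 0, 0, 0, 0.05]]]' --squeeze 10

```text
time: 3.4
position: [0.5532, 0.3045, 0.0595]
tool_rot: [-3.141, 0.001, -0.002]
ft_force: [0.4, 0.2, -1.0]
grip_width: 0.32
grip_force: 0.0
```

```bash
python3 - <<'E'
from h import *
go(.553,.302,.058,0)
out=[]
for n,x0,y0,w,h in(("top",190,150,90,84),("side",272,90,90,84)):
    im=camrig.get_image(n)[:,:,::-1]; out.append(cv2.resize(im[y0:y0+h,x0:x0+w],None,fx=4.4,fy=4.4,interpolation=cv2.INTER_CUBIC))
cv2.imwrite("pics/k.png",np.hstack(out))
E
```

```text
d [-0.0002  0.0025  0.0015] turn -0.0004 | pos [0.5532 0.3045 0.0595] head -0.0004 F [ 0.4  0.2 -1. ] w 0.32 t 3.4
```

View pics/k.png

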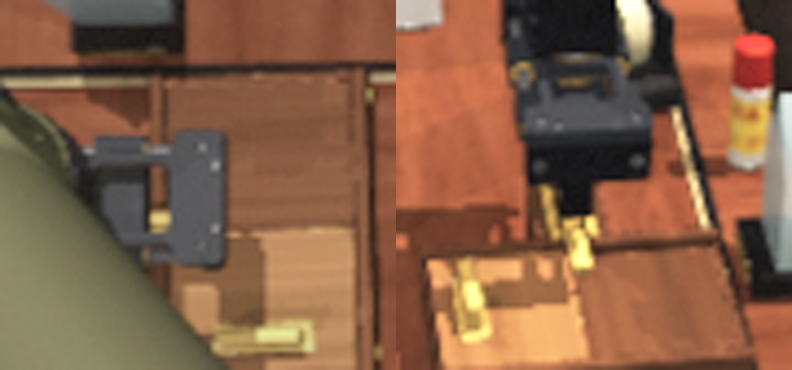

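The gripper sits over the knob (top view ≈ (140,210) in the crop; side ≈ (575,190)), the fingers still closing.

Request:
jog_arm --deltas '[[[0, 0, 0, 0, 0], [0, 0, 0, 0, 0], [0, 0, 0, 0, 0], [0, 0, 0, 0, 0]]]' --squeeze 10

```text
time: 3.9
position: [0.5528, 0.3043, 0.0587]
tool_rot: [3.141, -0.0, 0.001]
ft_force: [-0.7, -1.3, 2.3]
grip_width: 0.137
grip_force: 10.0
```

Request:
jog_arm --deltas '[[[0, -0.0125, 0, 0, 0], [0, -0.025, 0, 0, 0], [0, -0.0325, 0, 0, 0], [0, -0.0325, 0, 0, 0], [0, -0.0325, 0, 0, 0]]]'

```text
time: 4.4
position: [0.5522, 0.3292, 0.0586]
tool_rot: [3.138, -0.0, -0.002]
ft_force: [-1.8, -6.5, 7.2]
grip_width: 0.134
grip_force: 10.0
```

To row units: -0.004 m / 0.8 = -0.005, -0.002 m / 0.8 = -0.0025.

Request:
jog_arm --deltas '[[[0, -0.0025, 0, 0, 0], [0, -0.005, 0, 0, 0], [0, -0.005, 0, 0, 0]]]'

```text
time: 4.7
position: [0.5522, 0.3294, 0.0585]
tool_rot: [3.132, -0.003, -0.005]
ft_force: [-5.0, -11.7, 12.4]
grip_width: 0.136
grip_force: 10.0
```

Request:
jog_arm --deltas '[[[0, -0.0025, 0, 0, 0], [0, -0.005, 0, 0, 0], [0, -0.005, 0, 0, 0]]]'

```text
time: 5.0
position: [0.5527, 0.3294, 0.058]
tool_rot: [3.126, -0.006, -0.006]
ft_force: [-5.7, -17.5, 13.2]
grip_width: 0.14
grip_force: 10.0
```

To row units: -0.06 m / 0.8 = -0.075, -0.04 m / 0.8 = -0.05.

Request:
jog_arm --deltas '[[[0, 0.0088, 0, 0, 0.3], [0, 0.0088, 0, 0, 0.4], [0, 0.0088, 0, 0, 0.4], [0, 0.0088, -0.05, 0, 0.4], [0, 0.0088, -0.075, 0, 0.2]]]' --squeeze 10

```text
time: 5.5
position: [0.5527, 0.3336, 0.1205]
tool_rot: [-3.139, -0.003, -0.002]
ft_force: [0.3, -0.8, 0.8]
grip_width: 0.35
grip_force: 0.0
```

```bash
python3 -c "
from h import *
go(.445,.206,.11,0)"
```

```text
d [-0.1079  0.1275  0.01  ] turn 0.0016 | pos [0.5527 0.3336 0.1205] head 0.0016 F [ 0.3 -0.8  0.8] w 0.35 t 5.5
```

To row units: 0.127 m / 0.8 = 0.1588, -0.108 m / 0.8 = -0.135.

Request:
jog_arm --deltas '[[[-0.135, 0.1588, 0, 0, 0], [-0.135, 0.1588, 0, 0, 0], [-0.135, 0.1588, 0, 0, 0], [-0.135, 0.1588, 0, 0, 0], [-0.135, 0.1588, 0.0375, 0, 0], [-0.135, 0.1588, 0.0775, 0, 0], [-0.135, 0.1588, 0.0775, 0, 0], [-0.135, 0.1588, 0.0775, 0, 0]]]' --squeeze 20

```text
time: 6.3
position: [0.4442, 0.2055, 0.0567]
tool_rot: [-3.141, -0.002, 0.002]
ft_force: [0.6, -0.4, 0.3]
grip_width: 0.007
grip_force: 0.0
```

```bash
python3 -c "
from h import *
go(.5,.206,.058,0)"
```

```text
d [ 0.0558 -0.0005 -0.0013] turn 0.0015 | pos [0.4442 0.2055 0.0567] head 0.0015 F [ 0.6 -0.4  0.3] w 0.007 t 6.3
```

To row units: 0.055 m / 0.8 = 0.0688, 0.045 m / 0.8 = 0.0563.

Request:
jog_arm --deltas '[[[0.0188, 0, -0.0013, 0, 0], [0.0375, 0, -0.0013, 0, 0], [0.0563, 0, -0.0013, 0, 0], [0.0688, 0, -0.0013, 0, 0]]]'

```text
time: 6.7
position: [0.501, 0.206, 0.0593]
tool_rot: [-3.14, -0.001, -0.003]
ft_force: [-3.1, 0.8, 1.5]
grip_width: 0.005
grip_force: 0.9
```

Request:
jog_arm --deltas '[[[0.0188, 0, 0, 0, 0], [0.0375, 0, 0, 0, 0], [0.0563, 0, 0, 0, 0], [0.0688, 0, 0, 0, 0], [0.0688, 0, 0, 0, 0]]]'

```text
time: 7.2
position: [0.5532, 0.2054, 0.0581]
tool_rot: [-3.141, -0.001, 0.007]
ft_force: [-6.2, 0.1, 4.5]
grip_width: 0.001
grip_force: 2.9
```

Request:
jog_arm --deltas '[[[0.0063, 0, 0, 0, 0], [0.0125, 0, 0, 0, 0], [0.0125, 0, 0, 0, 0]]]'

```text
time: 7.5
position: [0.5536, 0.2054, 0.0577]
tool_rot: [3.136, 0.005, -0.034]
ft_force: [-28.3, -3.7, 22.8]
grip_width: 0.001
grip_force: 14.5
```

Request:
jog_arm --deltas '[[[-0.015, 0, 0, 0, 0], [-0.015, 0, -0.0375, 0, 0.3], [-0.015, 0, -0.0875, 0, 0.8], [-0.015, 0.0625, -0.125, 0, 0.8], [-0.015, 0.125, -0.125, 0, 0.8], [-0.015, 0.1875, -0.125, 0, 0.8], [-0.015, 0.25, -0.125, 0, 0.8], [-0.015, 0.25, -0.125, 0, 0.8]]]' --squeeze 20

```text
time: 8.3
position: [0.5532, -0.005, 0.1584]
tool_rot: [3.136, -0.018, 0.003]
ft_force: [0.6, -0.2, -0.5]
grip_width: 0.556
grip_force: 0.0
```

```bash
python3 - <<'E'
from h import *
go(.5,.206,.058,0)
out=[]
for n,x0,y0,w,h in(("top",205,160,80,80),("side",275,130,80,80)):
    im=camrig.get_image(n)[:,:,::-1];cv2.imwrite(f"pics/{n}1.png",im); k=5
    c=cv2.resize(im[y0:y0+h,x0:x0+w],None,fx=k,fy=k,interpolation=cv2.INTER_CUBIC)
    for i in range(0,w,10): cv2.line(c,(i*k,0),(i*k,h*k),(160,160,160),1);cv2.line(c,(0,i*k),(w*k,i*k),(160,160,160),1)
    out.append(c)
cv2.imwrite("pics/tr.png",np.hstack(out))
E
```

```text
d [-0.0558 -0.2109  0.0992] turn -0.0112 | pos [ 0.5532 -0.005   0.1584] head -0.0112 F [ 0.6 -0.2 -0.5] w 0.556 t 8.3
```

View pics/tr.png

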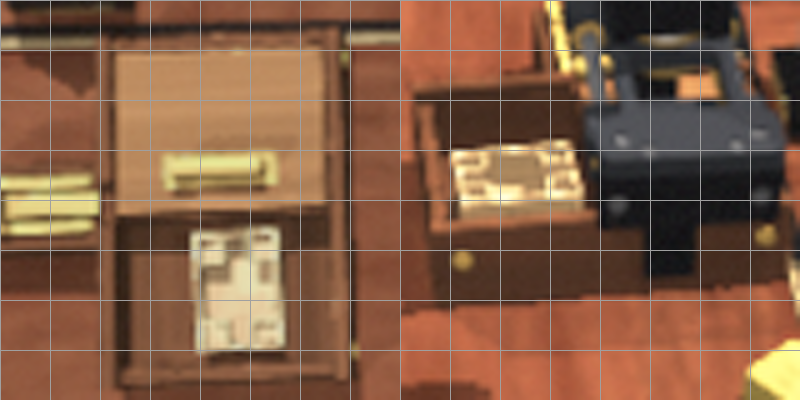

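The top view shows the cover fully open and the tray in the bay with its top corners at about (190,228), (279,228), (285,348), (198,352) in the crop.

Run:
```python
from h import *
np.set_printoptions(precision=4,suppress=True)
a=back("top",[(243,205.6),(260.8,205.6),(262,229.6),(244.6,230.4)],.038);print(a,a.mean(0))
b=back("side",[(275+50/5,130+152/5),(275+172/5,130+140/5),(275+182/5,130+184/5),(275+60/5,130+192/5)],.038);print(b,b.mean(0))
```

```text
[[0.5383 0.2268 0.038 ]
 [0.5375 0.1787 0.038 ]
 [0.4727 0.1756 0.038 ]
 [0.4713 0.2223 0.038 ]] [0.5049 0.2009 0.038 ]
[[0.4731 0.2217 0.038 ]
 [0.5398 0.2263 0.038 ]
 [0.5411 0.1869 0.038 ]
 [0.4761 0.1862 0.038 ]] [0.5075 0.2053 0.038 ]
```

Run:
```python
from h import *
print(np.round(probe_bus.get_state()["joint_positions"],2), back("top",[(327,243),(313,170)],[.013,.024]).round(3))
go(.505,.201,.12,.05)
```

```text
[ 0.48  0.2  -0.59  1.76  0.12  1.21 -1.72] [[0.434 0.001 0.013]
 [0.635 0.036 0.024]]
d [-0.0493 -0.1994  0.038 ] turn -0.0553 | pos [0.5532 0.0014 0.1583] head -0.0053 F [-0.5  1.1  0.5] w 0.647 t 8.4
```

To row units: -0.199 m / 0.8 = -0.2488, -0.049 m / 0.8 = -0.0613, -0.055 rad / 6.2832 = -0.0088.

Request:
jog_arm --deltas '[[[-0.0613, -0.2488, 0.0375, -0.0088, 0.68], [-0.0613, -0.2488, 0.0375, -0.0088, 0.68], [-0.0613, -0.2488, 0.0375, -0.0088, 0.68], [-0.0613, -0.2488, 0.0375, -0.0088, 0.68], [-0.0613, -0.2488, 0.0375, -0.0088, 0.68], [-0.0613, -0.2488, 0.0375, -0.0088, 0.68], [-0.0613, -0.2488, 0.0375, -0.0088, 0.68]]]' --squeeze 20

```text
time: 9.1
position: [0.5038, 0.2035, 0.1278]
tool_rot: [3.14, 0.088, 0.001]
ft_force: [-0.6, -1.1, 0.1]
grip_width: 0.681
grip_force: 0.0
```

```bash
python3 -c "
from h import *
go(.505,.201,.014,.05)"
```

```text
d [0.001  0.0025 0.1138] turn 0.006 | pos [0.5038 0.2035 0.1278] head 0.056 F [-0.6 -1.1  0.1] w 0.681 t 9.1
```

To row units: 0.113 m / 0.8 = 0.1413, 0.105 m / 0.8 = 0.1313.

Request:
jog_arm --deltas '[[[0.0013, 0.0025, 0.0563, 0, 0.68], [0.0013, 0.0025, 0.0938, 0, 0.68], [0.0013, 0.0025, 0.1188, 0, 0.68], [0.0013, 0.0025, 0.1313, 0, 0.68], [0.0013, 0.0025, 0.1413, 0, 0.68], [0.0013, 0.0025, 0.1413, 0, 0.68]]]' --squeeze 20

```text
time: 9.7
position: [0.5049, 0.2006, 0.0143]
tool_rot: [3.14, 0.084, -0.001]
ft_force: [0.1, -0.1, -0.7]
grip_width: 0.682
grip_force: 0.0
```

```bash
python3 -c "
from h import *
go(.505,.201,.014,.05)"
```

```text
d [ 0.0001 -0.0004  0.0003] turn 0.0036 | pos [0.5049 0.2006 0.0143] head 0.0536 F [ 0.1 -0.1 -0.7] w 0.682 t 9.7
```

Request:
jog_arm --deltas '[[[0, 0, 0, 0, 0.4], [0, 0, 0, 0, 0.4], [0, 0, 0, 0, 0.4], [0, 0, 0, 0, 0.4], [0, 0, 0, 0, 0.4], [0, 0, 0, 0, 0.4]]]' --squeeze 20

```text
time: 10.3
position: [0.5055, 0.2017, 0.0154]
tool_rot: [-3.14, -0.086, -0.003]
ft_force: [-0.3, -0.5, 5.3]
grip_width: 0.525
grip_force: 20.0
```

Request:
jog_arm --deltas '[[[0, 0, -0.0375, 0, 0.4], [0, 0, -0.1, 0, 0.4], [0, 0, -0.1625, 0, 0.4], [0, 0, -0.1625, 0, 0.4]]]'

```text
time: 10.7
position: [0.5086, 0.2035, 0.1511]
tool_rot: [-3.138, -0.086, -0.018]
ft_force: [1.0, -0.8, -1.4]
grip_width: 0.529
grip_force: 20.0
```

```bash
python3 -c "
from h import *
print(probe_bus.get_state()['grip_force'])
go(.53,-.05,.14,-.53)"
```

```text
19.999917168170214
d [0.0073 0.2543 0.0106] turn 0.585 | pos [0.5086 0.2035 0.1511] head 0.055 F [ 1.  -0.8 -1.4] w 0.529 t 10.7
```

To row units: 0.25 m / 0.8 = 0.3125, 0.007 m / 0.8 = 0.0088, 0.585 rad / 6.2832 = 0.0931.

Request:
jog_arm --deltas '[[[0.0088, 0.3125, 0, 0.0931, 0.4], [0.0088, 0.3125, 0, 0.0931, 0.4], [0.0088, 0.3125, 0, 0.0931, 0.4], [0.0088, 0.3125, 0, 0.0931, 0.4], [0.0088, 0.3125, 0, 0.0931, 0.4], [0.0088, 0.3125, 0, 0.0931, 0.4], [0.0088, 0.3125, 0, 0.0931, 0.4], [0.0088, 0.3125, 0, 0.0931, 0.4]]]'

```text
time: 11.5
position: [0.5248, -0.0464, 0.1437]
tool_rot: [-3.032, 0.82, 0.002]
ft_force: [-0.3, 0.6, -0.4]
grip_width: 0.53
grip_force: 20.0
```

```bash
python3 -c "
from h import *
go(.53,-.05,.03,-.53)"
```

```text
d [0.0065 0.0005 0.1137] turn 0.0016 | pos [ 0.5248 -0.0464  0.1437] head -0.5284 F [-0.3  0.6 -0.4] w 0.53 t 11.5
```

To row units: 0.124 m / 0.8 = 0.155, 0.1 m / 0.8 = 0.125.

Request:
jog_arm --deltas '[[[0, 0, 0.0625, 0, 0.4], [0, 0, 0.125, 0, 0.4], [0, 0, 0.155, 0, 0.4], [0, 0, 0.155, 0, 0.4]]]'

```text
time: 11.9
position: [0.5214, -0.0454, 0.0165]
tool_rot: [3.033, -0.817, -0.014]
ft_force: [-0.3, -0.0, -1.2]
grip_width: 0.523
grip_force: 20.0
```

Request:
jog_arm --deltas '[[[0, 0, 0.0063, 0, 0.4], [0, 0, 0.0113, 0, 0.4], [0, 0, 0.0113, 0, 0.4]]]'

```text
time: 12.2
position: [0.5264, -0.0477, 0.0126]
tool_rot: [-3.032, 0.822, -0.003]
ft_force: [-0.2, 0.3, -1.3]
grip_width: 0.529
grip_force: 20.0
```

```bash
python3 -c "
from h import *
go(.53,-.05,.009,-.53)"
```

```text
d [0.0043 0.0001 0.0037] turn 0.0003 | pos [ 0.5264 -0.0477  0.0126] head -0.5297 F [-0.2  0.3 -1.3] w 0.529 t 12.2
```

To row units: 0.002 m / 0.8 = 0.0025.

Request:
jog_arm --deltas '[[[0, 0, 0.0025, 0, 0.4], [0, 0, 0.0025, 0, 0.4]]]'

```text
time: 12.4
position: [0.5258, -0.0481, 0.0101]
tool_rot: [3.032, -0.823, 0.002]
ft_force: [0.5, -0.6, -1.6]
grip_width: 0.528
grip_force: 20.0
```

Request:
jog_arm --deltas '[[[0, 0, 0.0025, 0, 0.4], [0, 0, 0.0025, 0, 0.4]]]'

```text
time: 12.6
position: [0.5261, -0.0481, 0.0094]
tool_rot: [3.031, -0.823, 0.002]
ft_force: [-3.8, -0.2, 10.2]
grip_width: 0.528
grip_force: 20.0
```

To row units: -0.001 m / 0.8 = -0.0013.

Request:
jog_arm --deltas '[[[0, 0, -0.0013, 0, 0.8], [0, 0, -0.0013, 0, 0.8], [0, 0, -0.0013, 0, 0.8], [0, 0, -0.0013, 0, 0.8], [0, 0, -0.0013, 0, 0.8]]]' --squeeze 20

```text
time: 13.1
position: [0.5253, -0.0479, 0.0084]
tool_rot: [3.032, -0.823, -0.0]
ft_force: [0.0, -0.5, -0.0]
grip_width: 0.788
grip_force: 0.0
```

Request:
jog_arm --deltas '[[[0, 0, -0.0375, 0, 1], [0, 0, -0.1, 0, 1], [0, 0, -0.1375, 0, 1], [0, 0, -0.1375, 0, 1]]]'

```text
time: 13.5
position: [0.529, -0.0481, 0.1235]
tool_rot: [-3.031, 0.823, -0.015]
ft_force: [0.2, 0.2, 0.1]
grip_width: 0.986
grip_force: 0.0
```

```bash
python3 -c "
from h import *
print(np.round(probe_bus.get_state()['joint_positions'],2))
go(.526,-.048,.11,-2.1)
go(.526,.2,.11,-2.1)"
```

```text
[ 0.51  0.17 -0.51  1.86  0.09  1.12 -2.14]
d [-0.0027  0.0015  0.0134] turn 1.5698 | pos [ 0.529  -0.0481  0.1235] head -0.5302 F [0.2 0.2 0.1] w 0.986 t 13.5
d [-0.1281 -0.2125  0.013 ] turn 1.5698 | pos [ 0.529  -0.0481  0.1235] head -0.5302 F [0.2 0.2 0.1] w 0.986 t 13.5
```

To row units: -0.165 m / 0.8 = -0.2063, -0.03 m / 0.8 = -0.0375, -1.57 rad / 6.2832 = -0.2499.

Request:
jog_arm --deltas '[[[-0.125, -0.2063, -0.0375, -0.2499, 1], [-0.125, -0.2063, -0.0375, -0.2499, 1], [-0.125, -0.2063, -0.0375, -0.2499, 1], [-0.125, -0.2063, -0.0375, -0.2499, 1], [-0.125, -0.2063, -0.0375, -0.2499, 1], [-0.125, -0.2063, -0.0375, -0.2499, 1], [-0.125, -0.2063, -0.0375, -0.2499, 1], [-0.125, -0.2063, -0.0375, -0.2499, 1], [-0.125, -0.2063, -0.0375, -0.2499, 1], [-0.125, -0.2063, -0.0375, -0.2499, 1], [-0.125, -0.2063, -0.0375, -0.2499, 1], [-0.125, -0.2063, -0.0375, -0.2499, 1]]]' --squeeze 20

```text
time: 14.7
position: [0.5219, 0.1448, 0.1474]
tool_rot: [-2.726, -1.56, 0.002]
ft_force: [0.0, -0.4, -0.0]
grip_width: 0.999
grip_force: 0.0
```

```bash
python3 - <<'E'
from h import *
print(np.round(probe_bus.get_state()['joint_positions'],2))
go(.526,-.048,.12,1.04)
out=[]
for n,x0,y0,w,h in(("top",320,180,110,70),("side",265,200,110,115)):
    im=camrig.get_image(n)[:,:,::-1];cv2.imwrite(f"pics/{n}2.png",im); k=7 if n=="top" else 5
    c=cv2.resize(im[y0:y0+h,x0:x0+w],None,fx=k,fy=k,interpolation=cv2.INTER_CUBIC)
    for i in range(0,w,10): cv2.line(c,(i*k,0),(i*k,h*k),(160,160,160),1)
    for i in range(0,h,10): cv2.line(c,(0,i*k),(w*k,i*k),(160,160,160),1)
    cv2.imwrite(f"pics/{n}2c.png",c)
E
```

```text
[ 0.41  0.23 -0.82  1.79  0.18  1.2  -0.99]
d [-0.1642  0.1012  0.0274] turn -0.0001 | pos [0.5219 0.1448 0.1474] head 1.0399 F [ 0.  -0.4 -0. ] w 0.999 t 14.7
```

View pics/top2c.png

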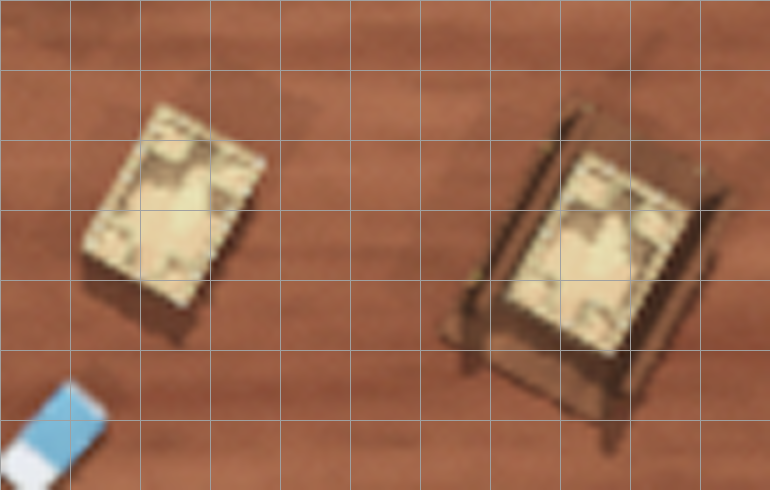

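The tray stands upright on the desk, crop corners (160,103), (265,162), (188,307), (82,247). The holder's tray corners are (588,150), (690,210), (612,355), (505,297), with nearly the same yaw.

Create m.py:
```python
from h import *
np.set_printoptions(precision=4,suppress=True)
def rect(im,x0,y0,w,h,z,n="top",k=8):
    c=cv2.resize(im[y0:y0+h,x0:x0+w],None,fx=k,fy=k,interpolation=cv2.INTER_CUBIC)
    g=cv2.GaussianBlur(c[:,:,1],(0,0),3); _,m=cv2.threshold(g,0,255,cv2.THRESH_OTSU)
    m=cv2.morphologyEx(m,cv2.MORPH_CLOSE,np.ones((41,41))); cs=cv2.findContours(m,0,1)[0]; q=max(cs,key=cv2.contourArea)
    b=cv2.boxPoints(cv2.minAreaRect(q)); p=(b+.5)/k-.5+[x0,y0]; W=back(n,p,z); c=W.mean(0)
    e=[W[1]-W[0],W[2]-W[1]]; L=max(e,key=np.linalg.norm); 
    return c,[np.linalg.norm(v) for v in e],(np.arctan2(L[1],L[0])+np.pi/2)%np.pi-np.pi/2
```

Run:
```python
from m import *
im=cv2.imread("pics/top2.png"); a=rect(im,328,190,34,38,.032); b=rect(im,384,197,40,50,.03); print(a,b,b[0]-a[0],sep="\n")
A=np.array([(160,103),(265,162),(188,307),(82,247)])/7+[320,180]-.5+.5/7; B=np.array([(588,150),(690,210),(612,355),(505,297)])/7+[320,180]-.5+.5/7
a=back("top",A,.032);b=back("top",B,.03);print(a.mean(0),b.mean(0),b.mean(0)-a.mean(0))
for w in(a,b): print([np.arctan2(*(w[i]-w[j])[1::-1]) for i,j in((0,3),(1,2))])
```

```text
(array([ 0.5263, -0.0473,  0.032 ]), [np.float64(0.06569746646687086), np.float64(0.04830220730548466)], np.float64(-0.5329155593282335))
(array([ 0.5048, -0.2129,  0.03  ]), [np.float64(0.06668958140274682), np.float64(0.04768582951909185)], np.float64(-0.5325106811106926))
[-0.0216 -0.1656 -0.002 ]
[ 0.5258 -0.0478  0.032 ] [ 0.5046 -0.2132  0.03  ] [-0.0213 -0.1655 -0.002 ]
[np.float64(-0.5140054152226315), np.float64(-0.5097902002239236)]
[np.float64(-0.5443033308969465), np.float64(-0.5280767765640114)]
```

To row units: -0.164 m / 0.8 = -0.205, 0.101 m / 0.8 = 0.1263.

Request:
jog_arm --deltas '[[[-0.205, 0.1263, 0, 0, 1], [-0.205, 0.1263, 0, 0, 1], [-0.205, 0.1263, 0, 0, 1], [-0.205, 0.1263, 0, 0, 1], [-0.205, 0.1263, 0, 0, 1], [-0.205, 0.1263, 0, 0, 1], [-0.205, 0.1263, 0, 0, 1]]]' --squeeze 15

```text
time: 15.5
position: [0.5265, -0.046, 0.1484]
tool_rot: [-2.725, -1.562, -0.0]
ft_force: [1.2, 1.3, 0.2]
grip_width: 1.0
grip_force: 0.0
```

```bash
python3 -c "
from h import *
go(.526,-.048,.008,1.04)"
```

```text
d [-0.0021  0.0006  0.1404] turn 0.001 | pos [ 0.5265 -0.046   0.1484] head 1.041 F [1.2 1.3 0.2] w 1.0 t 15.5
```

To row units: 0.1 m / 0.8 = 0.125, 0.08 m / 0.8 = 0.1.

Request:
jog_arm --deltas '[[[0, 0, 0.05, 0, 1], [0, 0, 0.1, 0, 1], [0, 0, 0.125, 0, 1], [0, 0, 0.125, 0, 1], [0, 0, 0.125, 0, 1]]]'

```text
time: 16.0
position: [0.527, -0.0459, 0.0491]
tool_rot: [-2.724, -1.564, -0.001]
ft_force: [0.4, 1.3, -0.5]
grip_width: 0.997
grip_force: 0.0
```

```bash
python3 -c "
from h import *
go(.526,-.048,.009,1.04)"
```

```text
d [-0.0024  0.0002  0.0401] turn 0.0022 | pos [ 0.527  -0.0459  0.0491] head 1.0422 F [ 0.4  1.3 -0.5] w 0.997 t 16.0
```

To row units: 0.04 m / 0.8 = 0.05, 0.03 m / 0.8 = 0.0375.

Request:
jog_arm --deltas '[[[-0.0025, 0, 0.0188, 0, 1], [-0.0025, 0, 0.0375, 0, 1], [-0.0025, 0, 0.05, 0, 1], [-0.0025, 0, 0.05, 0, 1], [-0.0025, 0, 0.05, 0, 1]]]'

```text
time: 16.5
position: [0.5254, -0.0492, 0.0082]
tool_rot: [-2.726, -1.561, 0.001]
ft_force: [-0.5, 0.4, 0.3]
grip_width: 0.999
grip_force: 0.0
```

```bash
python3 -c "
from h import *
go(.526,-.048,.009,1.04)"
```

```text
d [ 0.0013 -0.0001 -0.0008] turn -0.0001 | pos [ 0.5254 -0.0492  0.0082] head 1.0399 F [-0.5  0.4  0.3] w 0.999 t 16.5
```

The rows are not in the units I measure in: shifts go in shares of 0.8 m and turns go in shares of 2 pi rad. I convert before sending: 0.001 m / 0.8 = 0.0013.

Request:
jog_arm --deltas '[[[0.0013, 0, 0, 0, 0.6], [0.0013, 0, 0, 0, 0.6], [0.0013, 0, 0, 0, 0.6], [0.0013, 0, 0, 0, 0.6], [0.0013, 0, 0, 0, 0.6], [0.0013, 0, 0, 0, 0.6]]]' --squeeze 15

```text
time: 17.1
position: [0.5262, -0.0484, 0.0088]
tool_rot: [2.726, 1.561, 0.0]
ft_force: [0.8, 0.3, 1.7]
grip_width: 0.729
grip_force: 15.0
```

```bash
python3 -c "
from h import *
go(.526,-.048,.009,1.04)
go(.526,-.048,.009,1.04)"
```

```text
d [ 0.0003 -0.0004 -0.0002] turn -0.0001 | pos [ 0.5262 -0.0484  0.0088] head 1.0399 F [0.8 0.3 1.7] w 0.729 t 17.1
d [ 0.0003 -0.0004 -0.0002] turn -0.0001 | pos [ 0.5262 -0.0484  0.0088] head 1.0399 F [0.8 0.3 1.7] w 0.729 t 17.1
```

Request:
jog_arm --deltas '[[[0, 0, -0.0375, 0, 0.6], [0, 0, -0.0875, 0, 0.6], [0, 0, -0.125, 0, 0.6], [0, 0, -0.125, 0, 0.6], [0, 0, -0.125, 0, 0.6]]]'

```text
time: 17.6
position: [0.526, -0.0487, 0.1086]
tool_rot: [2.726, 1.56, 0.0]
ft_force: [-0.4, 0.1, -1.5]
grip_width: 0.73
grip_force: 15.0
```

```bash
python3 -c "
from h import *
go(.526,-.048,.109,1.04)"
```

```text
d [ 0.0006 -0.0004 -0.0004] turn -0.0005 | pos [ 0.526  -0.0487  0.1086] head 1.0395 F [-0.4  0.1 -1.5] w 0.73 t 17.6
```

```bash
python3 -c "
from h import *
go(.5046,-.2134,.1,1.04)"
```

```text
d [-0.1529  0.0649  0.0087] turn -0.0005 | pos [ 0.526  -0.0487  0.1086] head 1.0395 F [-0.4  0.1 -1.5] w 0.73 t 17.6
```

Request:
jog_arm --deltas '[[[-0.1913, -0.0813, 0, 0, 0.6], [-0.1913, -0.0813, 0, 0, 0.6], [-0.1913, -0.0813, 0, 0, 0.6], [-0.1913, -0.0813, 0, 0, 0.6], [-0.1913, -0.0813, 0, 0, 0.6], [-0.1913, -0.0813, 0, 0, 0.6]]]'

```text
time: 18.2
position: [0.3922, -0.1469, 0.1076]
tool_rot: [-2.726, -1.559, 0.001]
ft_force: [1.1, -0.4, -0.9]
grip_width: 0.732
grip_force: 15.0
```

```bash
python3 -c "
from h import *
go(.5046,-.2134,.05,1.04)"
```

```text
d [-0.0003  0.1307  0.0574] turn -0.0007 | pos [ 0.3922 -0.1469  0.1076] head 1.0393 F [ 1.1 -0.4 -0.9] w 0.732 t 18.2
```

I guessed the dy sign wrong before seeing the figure. It happened in free air with no contact, so I'm correcting it now.

To row units: 0.13 m / 0.8 = 0.1625, 0.1 m / 0.8 = 0.125.

Request:
jog_arm --deltas '[[[0, 0.0625, 0, 0, 0.6], [0, 0.125, 0, 0, 0.6], [0, 0.1625, 0, 0, 0.6], [0, 0.1625, 0.0375, 0, 0.6], [0, 0.1625, 0.05, 0, 0.6], [0, 0.1625, 0.05, 0, 0.6]]]'

```text
time: 18.8
position: [0.5032, -0.2108, 0.0658]
tool_rot: [-2.72, -1.561, 0.004]
ft_force: [-0.1, 0.6, -0.5]
grip_width: 0.736
grip_force: 15.0
```

```bash
python3 -c "
from h import *
go(.5046,-.2134,.045,1.04)"
```

```text
d [-0.0015  0.0026  0.0208] turn 0.0021 | pos [ 0.5032 -0.2108  0.0658] head 1.0421 F [-0.1  0.6 -0.5] w 0.736 t 18.8
```

To row units: 0.018 m / 0.8 = 0.0225, 0.01 m / 0.8 = 0.0125.

Request:
jog_arm --deltas '[[[-0.0013, 0.0025, 0.0125, 0, 0.6], [-0.0013, 0.0025, 0.0225, 0, 0.6], [-0.0013, 0.0025, 0.0225, 0, 0.6], [-0.0013, 0.0025, 0.0225, 0, 0.6]]]'

```text
time: 19.2
position: [0.5058, -0.2152, 0.0508]
tool_rot: [2.726, 1.56, -0.0]
ft_force: [-0.5, 0.3, -1.2]
grip_width: 0.732
grip_force: 15.0
```

```bash
python3 -c "
from h import *
go(.5046,-.2134,.033,1.04)"
```

```text
d [ 0.0009 -0.002   0.0178] turn -0.0002 | pos [ 0.5058 -0.2152  0.0508] head 1.0398 F [-0.5  0.3 -1.2] w 0.732 t 19.2
```

To row units: 0.006 m / 0.8 = 0.0075, -0.002 m / 0.8 = -0.0025.

Request:
jog_arm --deltas '[[[0.0013, -0.0025, 0.0038, 0, 0.6], [0.0013, -0.0025, 0.0075, 0, 0.6], [0.0013, -0.0025, 0.0075, 0, 0.6], [0.0013, -0.0025, 0.0075, 0, 0.6]]]'

```text
time: 19.6
position: [0.5046, -0.2133, 0.0445]
tool_rot: [2.726, 1.561, -0.0]
ft_force: [-0.1, -0.2, -1.1]
grip_width: 0.735
grip_force: 15.0
```

```bash
python3 -c "
from h import *
go(.5046,-.2134,.033,1.04)
im=camrig.get_image('top')[:,:,::-1]; cv2.imwrite('pics/top3.png',im)
im=camrig.get_image('side')[:,:,::-1]; cv2.imwrite('pics/side3.png',im)
c=lambda x,y:cv2.resize(im[y:y+75,x:x+100],None,fx=8,fy=8,interpolation=cv2.INTER_CUBIC)
cv2.imwrite('pics/s3.png',c(270,250))
go(.5046,-.2134,.033,1.04)"
```

```text
d [-0.0001  0.0001  0.0115] turn -0.0002 | pos [ 0.5046 -0.2133  0.0445] head 1.0398 F [-0.1 -0.2 -1.1] w 0.735 t 19.6
d [-0.0001 -0.0001  0.0117] turn -0.0003 | pos [ 0.5047 -0.2133  0.0447] head 1.0397 F [ 0.2 -0.4 -1.6] w 0.738 t 19.7
```

View pics/s3.png

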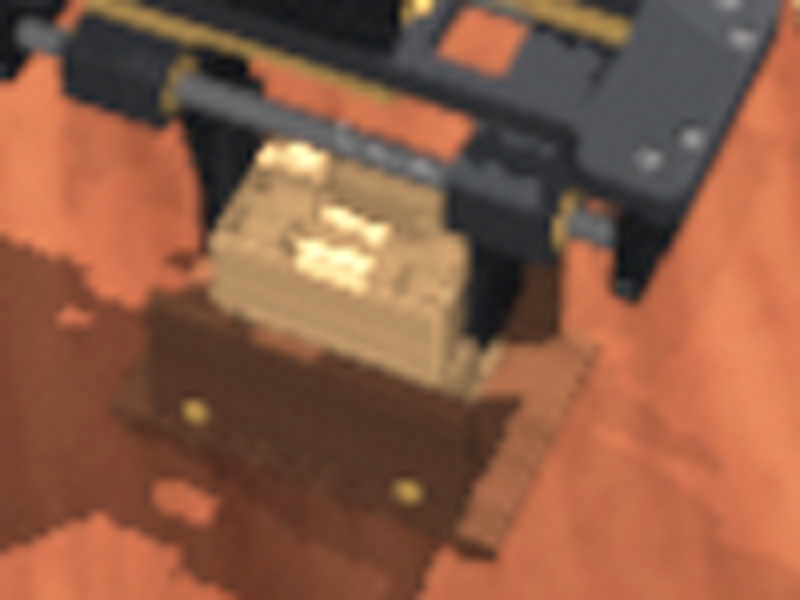

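The tray hangs level right above the holder's tray (its near-right corner at crop (440,385) lies over the holder tray's at (470,390)), with no contact. I'll lower it in small steps.

To row units: 0.005 m / 0.8 = 0.0063, 0.003 m / 0.8 = 0.0038.

Request:
jog_arm --deltas '[[[0, 0, 0.0038, 0, 0.6], [0, 0, 0.0063, 0, 0.6], [0, 0, 0.0063, 0, 0.6]]]'

```text
time: 20.0
position: [0.5043, -0.2132, 0.0391]
tool_rot: [-2.726, -1.56, 0.001]
ft_force: [0.1, -0.6, -1.7]
grip_width: 0.732
grip_force: 15.0
```

Request:
jog_arm --deltas '[[[0, 0, 0.0025, 0, 0.6], [0, 0, 0.0025, 0, 0.6]]]'

```text
time: 20.2
position: [0.5045, -0.2132, 0.0373]
tool_rot: [-2.726, -1.561, 0.0]
ft_force: [0.2, 0.4, -1.6]
grip_width: 0.733
grip_force: 15.0
```

Request:
jog_arm --deltas '[[[0, 0, 0.0019, 0, 0.6], [0, 0, 0.0019, 0, 0.6]]]'

```text
time: 20.4
position: [0.5045, -0.2132, 0.0358]
tool_rot: [-2.726, -1.561, 0.0]
ft_force: [0.4, 0.4, -1.8]
grip_width: 0.73
grip_force: 15.0
```

Already 3 mm below rim level with no resistance, so the lugs are in the sockets.

To row units: 0.0015 m / 0.8 = 0.0019.

Request:
jog_arm --deltas '[[[0, 0, 0.0019, 0, 0.6], [0, 0, 0.0019, 0, 0.6]]]'

```text
time: 20.6
position: [0.5045, -0.2132, 0.0344]
tool_rot: [-2.726, -1.561, 0.0]
ft_force: [0.2, -0.9, -2.3]
grip_width: 0.731
grip_force: 15.0
```

Request:
jog_arm --deltas '[[[0, 0, 0.0019, 0, 0.6], [0, 0, 0.0019, 0, 0.6]]]'

```text
time: 20.8
position: [0.5046, -0.2133, 0.0329]
tool_rot: [-2.726, -1.561, 0.0]
ft_force: [0.0, -1.0, -0.8]
grip_width: 0.731
grip_force: 15.0
```

Request:
jog_arm --deltas '[[[0, 0, 0.0013, 0, 0.6], [0, 0, 0.0013, 0, 0.6]]]'

```text
time: 21.0
position: [0.5047, -0.2133, 0.0328]
tool_rot: [2.726, 1.561, -0.001]
ft_force: [-2.5, 1.5, 5.0]
grip_width: 0.736
grip_force: 15.0
```

Contact force appears at exactly the seated height (0.0328). Now I'll release, retreat and check.

Request:
jog_arm --deltas '[[[0, 0, 0, 0, 0.8], [0, 0, 0, 0, 1], [0, 0, 0, 0, 1], [0, 0, 0, 0, 1], [0, 0, 0, 0, 1]]]' --squeeze 15

```text
time: 21.5
position: [0.5047, -0.2132, 0.032]
tool_rot: [2.726, 1.561, -0.0]
ft_force: [-0.6, 0.5, -0.7]
grip_width: 0.984
grip_force: 0.0
```

Request:
jog_arm --deltas '[[[0, 0, -0.0188, 0, 1], [0, 0, -0.05, 0, 1], [0, 0, -0.1, 0, 1], [0, 0, -0.15, 0, 1], [0.0625, 0, -0.1875, 0, 1], [0.125, 0, -0.1875, 0, 1], [0.1875, 0, -0.1875, 0, 1], [0.25, 0, -0.1875, 0, 1], [0.3125, 0, -0.1875, 0, 1], [0.3125, 0, -0.1875, 0, 1]]]'

```text
time: 22.5
position: [0.6328, 0.0114, 0.1835]
tool_rot: [-2.715, -1.572, -0.008]
ft_force: [0.2, 0.4, 0.7]
grip_width: 1.004
grip_force: 0.0
```

Run:
```python
from m import *
im=camrig.get_image('top')[:,:,::-1].copy(); s=camrig.get_image('side')[:,:,::-1].copy()
print(rect(im,384,197,40,50,.056))
a=im[180:250,350:450]; b=s[250:325,270:370]
cv2.imwrite('pics/end.png',np.hstack([cv2.resize(a,(400,280),interpolation=cv2.INTER_CUBIC),cv2.resize(b,(400,280),interpolation=cv2.INTER_CUBIC)]))
go(.5,0,.1)
```

```text
(array([ 0.5055, -0.212 ,  0.056 ]), [np.float64(0.06682657756547077), np.float64(0.048247129435838094)], np.float64(-0.5207388297207656))
d [-0.0709 -0.111   0.0828] turn 0 | pos [0.6316 0.0054 0.1828] head 1.0448 F [ 0.6 -0.8 -0.2] w 1.003 t 22.6
```

View pics/end.png

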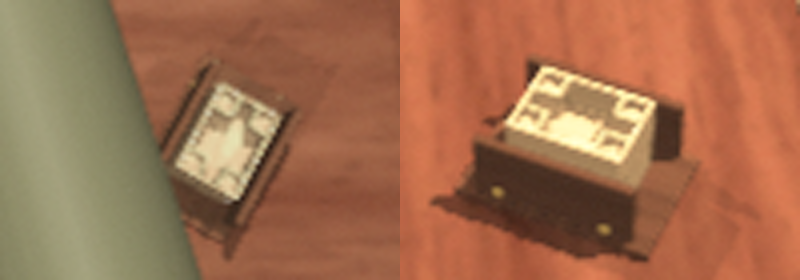

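The tray sits level in the holder (side crop corners (540,65), (655,100), (620,163), (505,125)), about 1 mm from the seat, and the gripper is clear. I'll hand the job in.

Request:
jog_arm --deltas '[[[0, 0, 0, 0, 1], [0, 0, 0, 0, 1]]]'

```text
time: 22.8
position: [0.6309, -0.0003, 0.1823]
tool_rot: [2.728, 1.556, -0.001]
ft_force: [-0.0, -0.1, 0.6]
grip_width: 0.998
grip_force: 0.0
```

```bash
python3 -c "
from bench import ctrl, camrig, probe_bus, order
print(order.close_job())"
```

```text
the job is handed in; nothing more can be done
None
```

I handed the job in at 22.8 s: the bolt and cover were slid to their stops, and the tray was set down, released, regripped by its ends and seated level on the holder's tray, about 1 mm from centre by the top camera; no verdict came back.

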